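# Take the inside width of a canister with a telescoping gauge

## Robot

A 6-joint arm with a two-finger parallel gripper is mounted at the origin on the work surface. World frame = base frame: x ahead of the robot, y to its left, z up, the work surface at z = 0. Lengths are in m, angles in rad, forces in N, time in s.
With the tool pointing down it reaches from about 0.275 to 0.825 m from the base axis. Payload 4.9 kg.
Tool frame: the origin (TCP) lies midway between the tips of the shut fingers; the grasp point (between the pads) lies 19 mm behind it (grip_point_offset is the distance from the TCP to the grasp point, in m); z points along the fingers, x is the direction in which the jaws open and shut, and the axes are right-handed (so a half turn about z gives the same grasp; the last joint's range is limited). The gripper opens to 85 mm and grips with 20 to 120 N. Pads are 22 mm wide; open, the fingers measure 114 mm over their backs; the gripper's body (76 mm by 85 mm) begins 54 mm behind the grasp point. The pads swing forward as they close: fully open they stand 13 mm farther back than shut.
Start: joints at [1.113, 0.326, -0.193, 1.052, 0, 1.437], TCP at [0.175, 0.521, 0.231] pointing down, gripper open.
Joint ranges: [-2.65, 2.65], [-0.97, 1.79], [-1.3, 1.35], [-1.93, 2.1], [-1.47, 1.37], [-3.14, 3.14]. Speed limits (rad/s): [2.57, 2.57, 3.14, 3.14, 3.14, 3.14].

## Interface

Orientations are given as a rotation vector (axis times angle).
In Python, from cell import * gives the robot as it stands. Calls block until the motion is done:
- movep(position, orientation): joint-space move of the TCP to a pose.
- move_l(position, velocity=0.15, rot=None, until_force=None): straight line of the TCP; rot=None keeps the orientation; velocity is the mean speed in m/s. With until_force (N) it stops when the force on the tool has changed by that much, and returns True; else False.
- set_joints(angles): joint-space move.
- let_go() and grab(newtons=None): open the fingers fully, or close them until they stop; newtons is the grip in N (None keeps the last).
- sleep(seconds).
- ik(position, orientation): joint angles nearest the present ones, or None.
- get_state(): the state.
- grab_frame(name): name is "scene" or "side" or "wrist"; returns a dict with "img" (480x640x3 uint8, red, green, blue), "fx", "fy", "cx", "cy" (pixels), "cam_to_world" (4x4, takes a point from camera to world coordinates); the wrist camera has in their place "T_tool_cam" (4x4, takes a point from camera to tool coordinates, whose origin is the TCP and whose axes are the tool frame's). Camera axes: x right, y down, z forward; pixel columns grow to the right and rows downward; lengths in m; the calibration is good to about 2 mm. A picture is of the moment at which its call begins: read the wrist's pose just before it. There is no depth.
A pose or a line that the arm cannot do raises MotionError and nothing moves.
- sign_off(): hands the job in, once; it reports no verdict.
Trained networks look in the newest picture that a camera, given by its name, has taken for a name from the list of things; names that differ only in an ending like _2 or _b are one class to them, and where a whole thing is asked for, a point or a joint stands for the part that bears it (a point fixed in the world has none). Each returns a list of dicts, best first, with "score" (0 to 1); they miss things now and then, are a little off and sometimes report something else, mostly with a low value. They report only what shows in the picture. A call takes as long as a camera call.
- spot_in(camera, name): "centre" ([column, row] in pixels, amid what is visible of it).
- silhouettes(camera, name): "mask" (480x640 bool, what is visible of it) and "centre" ([column, row] in pixels, amid what is visible of it).
- tip_of(camera, name): "centre" ([column, row] in pixels: a listed point, or the origin of a listed thing).
The state is a dict: "clock": time; "q": joint angles; "joint_velocities": joint speeds; "tau": joint torques, N m; "position": TCP position; "eef_rot": TCP orientation; "contact_force": force on the tool from outside, world axes, zero at the start; "wrist_torque": the same for the moment, N m; "finger_gap": opening from 0.0 (shut) to 1.0 (fully open).
Only numpy, scipy, OpenCV 4.12 (cv2) and the standard library are available. Lean on these libraries where they do the work, as an engineer would, in place of code of your own. Each camera call takes 0.05 s, during which the arm holds its last target.

## Task

To match a new lid, take the inside width of the blue-rimmed canister with the telescoping gauge: lower it in, centred, until its depth bar rests on the rim, press the red end of the rocker so the plungers spring out to the wall, then press the green end to lock them. Lift the gauge straight out and hang it back in its cradle by the depth bar, still locked at that width. Leave the canister standing where it is, and knock nothing else about.

Things in the scene. Friction and masses are not known exactly. Their poses are not given: they have to be found in the camera images.
- gauge: Telescoping inside gauge, loose, 0.37 kg, T-shaped: black handle above, dark head below; starts hung in the cradle, plungers in, locked. Origin: middle of the underside of its aluminium depth bar; x along the bar, y along the plungers, z up. Bar 124 (x) x 22 (y) x 6 mm, z = 0 to 6. Handle 26 (x) x 24 (y) mm, z = 8 to 90 mm. Rocker lock above it, 60 mm along x, top at z = 116 mm.
- gauge_grip (a point): Point on the handle's axis 78 mm above the gauge's origin: a good height to grip, fingers on the handle's two y faces (closing along the gauge's y), clear below the rocker.
- gauge_head (a point): Middle of the head, 45 mm below the gauge's origin: a tube 16 mm across and 56 mm long lying along y on a 12 mm stem; lowest point 53 mm below the origin. A brass-tipped plunger stands from each end, 64 mm tip to tip when in.
- gauge_red (a point): Top of the rocker's red end, 22 mm from the pivot (which is on the handle's axis, z = 106 mm) towards the gauge's +x. Pressed straight down (about 5 to 8 N) by 7.5 mm to its stop, it sets the lock free and stays down; springs of about 3 N then drive both plungers out equally.
- gauge_green (a point): Top of the rocker's green end, 22 mm from the pivot towards the gauge's -x. Once the red end is down it stands up; pressed straight down (about 5 to 8 N) by 7.5 mm to its stop, it locks the plungers where they are and stays down.
- rocker (a joint): Rocker angle, rad: about 0 locked (green end down, as at the start), 0.34 free (red end down); stiff, it stays wherever it is left, so press it fully home.
- plunger (a joint): How far each plunger stands out, m: 0 in (64 mm tip to tip), 0.020 fully out (104 mm); the two move together. Across the middle of the blue-rimmed canister it reads 0.012. Once out too far they cannot well be pushed back.
- canister_blue: Thick clear canister with a blue rim and foot, open on top, loose, about 0.75 kg; outside diameter 100 mm at the rim, bore 88 mm, 110 mm high, inner floor 8 mm up. Origin: centre of its underside; z up. It stands in the white basket.
- canister_blue_rim (a point): Centre of the blue-rimmed canister's mouth, at rim height.
- canister_pink_rim (a point): Centre of the mouth of the smaller pink-rimmed canister (outside diameter 86 mm, bore 74 mm, 94 mm high), which stands in the same basket, on either side; not to be measured.
- cradle: The gauge's grey cradle, fixed: two upright cheeks standing 84 mm apart (centre to centre, along its x), each 10 mm thick and 100 mm long along its y, on a foot. Origin: centre of the foot's underside. The gauge hangs between the cheeks by its depth bar, which lies across both, along the cradle's x; little horns 10 mm high stand at the ends of the cheeks, 88 mm apart along y.
- cradle_top (a point): Middle between the cheeks at the height of their top edges, 75 mm above the counter: the gauge's origin sits here when it is hung (within a few mm).
- basket: White slotted basket, fixed, outside 162 (x) x 392 (y) x 60 mm high, floor 4 mm thick. Origin: centre of its underside. Holds the two canisters near its two ends and the tall bottle between them.
- bottle_tall: Tall frosted squeeze bottle, pale blue cap, 66 mm across, 255 mm high, in the middle of the basket. Origin: centre of its underside.
- bottle_front: Frosted squeeze bottle, pink cap, 62 mm across, 225 mm high, on the robot's side of the basket. Origin: centre of its underside.
- bottle_back: Frosted squeeze bottle, white cap, 58 mm across, 185 mm high, beyond the basket. Origin: centre of its underside.
- bottle_small: Small frosted squeeze bottle, yellow cap, 48 mm across, 150 mm high, on the robot's side of the cradle. Origin: centre of its underside.
- canister_pink: The pink-rimmed canister. Origin: centre of its underside.
- bowls: Stack of cream bowls, 112 mm across, 68 mm high. Origin: centre of its underside.
- lid_blue: Blue canister lid lying on the counter, 100 mm across, 32 mm high with its knob. Origin: centre of its underside.
- spoon: Steel spoon lying on the counter, 190 mm long. Origin: centre of its underside.

How it is judged:
On the way, in this order (a step that is already met when the one before it is completed fails the run):
1. the gauge stands in the blue-rimmed canister, its depth bar on the rim, plungers still in and locked (horizontal distance between gauge and canister_blue_rim below 0.014 m and z of gauge in the frame of canister_blue_rim between -0.004 and 0.006 m and angle between gauge's own z axis and vertical below 0.12 rad and value of joint plunger below 0.004 m and value of joint rocker below 0.08 rad), for 0.2 s.
2. the rocker is free and the plungers have sprung out to the wall (horizontal distance between gauge and canister_blue_rim below 0.014 m and z of gauge in the frame of canister_blue_rim between -0.004 and 0.006 m and angle between gauge's own z axis and vertical below 0.12 rad and value of joint rocker above 0.25 rad and value of joint plunger between 0.0105 and 0.0135 m), for 0.2 s.
3. the plungers are locked against the wall, the gauge still in the canister (horizontal distance between gauge and canister_blue_rim below 0.014 m and z of gauge in the frame of canister_blue_rim between -0.004 and 0.006 m and angle between gauge's own z axis and vertical below 0.12 rad and value of joint rocker below 0.08 rad and value of joint plunger between 0.0105 and 0.0135 m), for 0.2 s.
At the end, for the whole second after the job is handed in: The gauge hangs at rest in its cradle by the depth bar (within 30 mm of the middle, bar within 5 mm of the top edges, 17 degrees of the cradle's x, upright within 7 degrees), locked, each plunger 12 mm out within 1.5 mm; the blue-rimmed canister stands upright within 25 mm of its start (value of joint plunger between 0.0105 and 0.0135 m and value of joint rocker below 0.08 rad and horizontal distance between gauge and cradle_top below 0.03 m and z of gauge in the frame of cradle_top between -0.004 and 0.005 m and angle between gauge's own z axis and vertical below 0.12 rad and angle between the x axis of gauge and the x axis of cradle, either way round below 0.3 rad and linear speed of each of gauge, canister_blue below 0.02 m/s and distance of canister_blue from where it was at the start of the episode below 0.025 m and angle between canister_blue's own z axis and vertical below 0.08 rad); the robot touches nothing.
It fails at once if the blue-rimmed canister is tipped, lifted out of the basket or pushed away (angle between canister_blue's own z axis and vertical above 0.25 rad or distance of canister_blue from where it was at the start of the episode above 0.04 m).
It fails at once if a bystander (bottle, pink-rimmed canister, bowls, lid, spoon) is pushed over 30 mm or knocked over (distance of any of bottle_tall, bottle_front, bottle_back, bottle_small, canister_pink, bowls, lid_blue, spoon from where it was at the start of the episode above 0.03 m or angle between any of bottle_tall, bottle_front, bottle_back, bottle_small, canister_pink's own z axis and vertical above 0.4 rad).
It also fails if it takes over 64 s, if anything falls off the work surface, if the arm or the gripper's body presses on something with over 40 N, if the wrist force passes 120 N, or if a joint passes its speed limit or range.

## Working session

There is one attempt and no reset: what is moved stays moved. The work goes in short steps, each a Python script; the robot and the scene stay as the last script left them, time stands still between calls to the robot, and variables do not carry over. Pictures are saved under pics/ and viewed, and the job is handed in when it is done.

```bash
mkdir -p pics; ls
python3 - <<'E'
from cell import *
import cv2
s=get_state(); print(s)
for n in ["scene","side","wrist"]:
    f=grab_frame(n); cv2.imwrite(f"pics/a_{n}.png",f["img"][:,:,::-1])
    print(n,f["fx"],f["fy"],f["cx"],f["cy"]); print(f.get("cam_to_world",f.get("T_tool_cam")))
E
```

```text
pics
{'clock': 0.0, 'q': array([ 1.11278730e+00,  3.26944037e-01, -1.93559347e-01,  1.05197451e+00,
       -2.39754886e-05,  1.43660587e+00]), 'joint_velocities': array([-7.51729305e-05, -1.39279363e-03, -3.08547501e-04,  4.31179940e-04,
        1.67146393e-03,  1.74204096e-04]), 'tau': array([ 8.89755011e-04, -4.43398368e+01,  2.62443084e+01,  1.53877161e-02,
       -1.40155721e-04,  1.44088240e-06]), 'position': array([0.17474595, 0.52091266, 0.23051104]), 'eef_rot': array([ 2.54983099e+00,  1.83381099e+00, -2.31316908e-03]), 'contact_force': array([0.06845266, 0.02778539, 0.41952121]), 'wrist_torque': array([-0.0167875 ,  0.02276696, -0.00133091]), 'finger_gap': 0.9958225173688429}
scene 465.51697503434417 465.51697503434417 321.32407464753646 239.31819991951267
[[ 0.25461273  0.68102701 -0.68656723  1.32152547]
 [ 0.96695726 -0.16983231  0.19013322 -0.23306711]
 [ 0.01288456 -0.71229151 -0.70176548  0.93975818]
 [ 0.          0.          0.          1.        ]]
side 571.1316281120817 571.1316281120817 314.82081542738115 245.90266491295378
[[ 9.09694261e-01 -2.80932592e-01  3.05832031e-01  1.23292480e-01]
 [-4.15278485e-01 -6.14756316e-01  6.70535943e-01 -9.71219992e-01]
 [-3.63227354e-04 -7.36988162e-01 -6.75905554e-01  1.11570068e+00]
 [ 0.00000000e+00  0.00000000e+00  0.00000000e+00  1.00000000e+00]]
wrist 426.68530033603463 426.68530033603463 315.01498411557736 243.17638869214946
[[ 9.99999065e-01 -1.22002364e-03 -6.16931794e-04 -1.24254502e-03]
 [ 1.35028370e-03  9.52028369e-01  3.06006801e-01 -7.85038807e-02]
 [ 2.14001040e-04 -3.06007348e-01  9.52029126e-01 -1.42913472e-01]
 [ 0.00000000e+00  0.00000000e+00  0.00000000e+00  1.00000000e+00]]
```

View pics/a_scene.png

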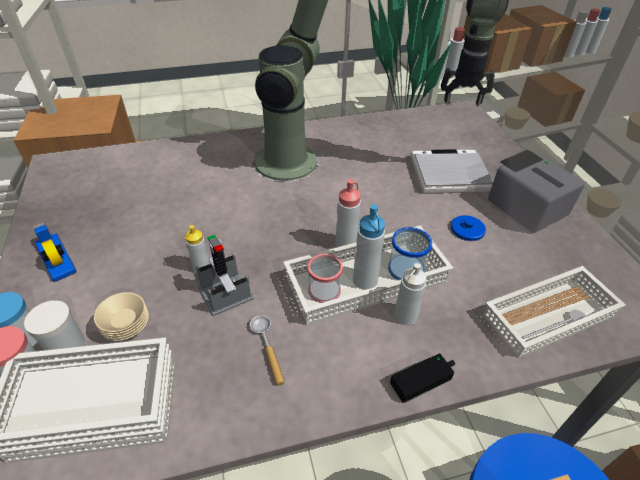

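View pics/a_side.png

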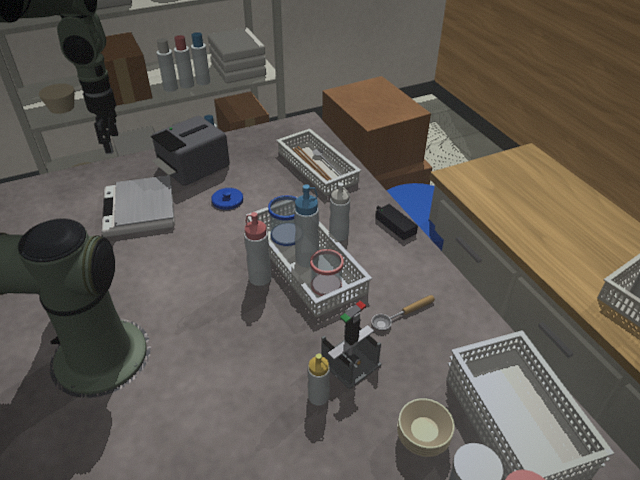

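View pics/a_wrist.png

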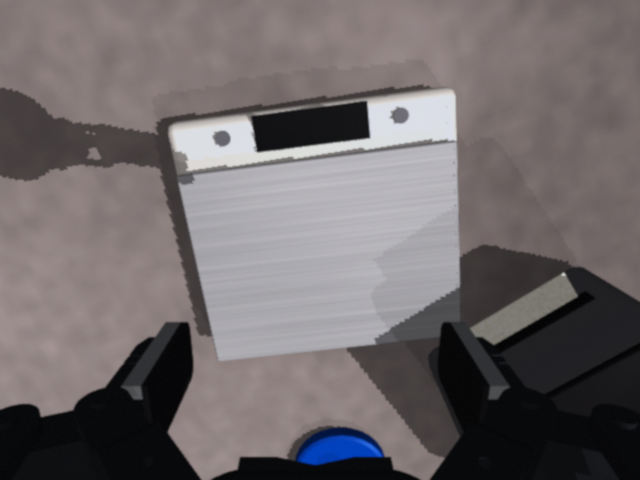

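The scene view shows the cradle with the gauge at about (222,280), the blue canister at (410,250) and the pink one at (324,275). The tall bottle stands between the canisters. I'll triangulate these from the scene and side cameras.

```bash
cat > h.py <<'E'
from cell import *
import numpy as np, cv2
from scipy.spatial.transform import Rotation as R
def ray(f,px):
    T=f["T"]; d=np.array([(px[0]-f["cx"])/f["fx"],(px[1]-f["cy"])/f["fy"],1.]); d=T[:3,:3]@d
    return T[:3,3],d/np.linalg.norm(d)
def frame(n):
    s=get_state(); f=grab_frame(n)
    if n=="wrist":
        T=np.eye(4);T[:3,:3]=R.from_rotvec(s["eef_rot"]).as_matrix();T[:3,3]=s["position"]; f["T"]=T@f["T_tool_cam"]
    else: f["T"]=f["cam_to_world"]
    return f
def onz(f,px,z):
    o,d=ray(f,px); return o+d*(z-o[2])/d[2]
def tri(rs):
    A=np.zeros((3,3));b=np.zeros(3)
    for o,d in rs:
        P=np.eye(3)-np.outer(d,d);A+=P;b+=P@o
    x=np.linalg.solve(A,b); return x,[np.linalg.norm((np.eye(3)-np.outer(d,d))@(x-o)) for o,d in rs]
def proj(f,p):
    T=f["T"]; c=T[:3,:3].T@(np.asarray(p)-T[:3,3]); return np.array([f["fx"]*c[0]/c[2]+f["cx"],f["fy"]*c[1]/c[2]+f["cy"]])
E
python3 - <<'E'
from h import *
np.set_printoptions(precision=4,suppress=True)
F={n:frame(n) for n in ["scene","side"]}
for nm in ["gauge","gauge_grip","gauge_red","gauge_green","canister_blue_rim","canister_pink_rim","cradle","cradle_top","basket","bottle_tall","bottle_front","bottle_back","bottle_small","canister_blue","canister_pink","lid_blue","spoon","bowls"]:
    r=[];o=[]
    for n in F:
        d=tip_of(n,nm)
        if d: r.append(ray(F[n],d[0]["centre"])); o.append((n,np.round(d[0]["centre"],1),round(d[0]["score"],2)))
    if len(r)==2: x,e=tri(r); print(nm,x,np.round(e[0],4),o)
    else: print(nm,o)
E
```

```text
gauge [ 0.5353 -0.2665  0.074 ] 0.0024 [('scene', array([221.2, 275.5]), 0.88), ('side', array([350.2, 341.1]), 0.55)]
gauge_grip [ 0.5262 -0.2654  0.154 ] 0.0033 [('scene', array([216.3, 250.4]), 0.82), ('side', array([347.5, 318.9]), 0.55)]
gauge_red [ 0.5587 -0.2668  0.1981] 0.0011 [('scene', array([215.6, 245.5]), 0.61), ('side', array([363.6, 302.6]), 0.68)]
gauge_green [ 0.5058 -0.2778  0.1799] 0.0008 [('scene', array([209.7, 236.2]), 0.62), ('side', array([343.5, 319.5]), 0.66)]
canister_blue_rim [0.5718 0.2125 0.1078] 0.0003 [('scene', array([411.6, 241.7]), 0.8), ('side', array([285.4, 206.7]), 0.9)]
canister_pink_rim [('scene', array([325.7, 265.3]), 0.98)]
cradle [ 0.537  -0.2666  0.0022] 0.0035 [('scene', array([226.8, 292.8]), 0.87), ('side', array([351.5, 361.5]), 0.69)]
cradle_top [ 0.5312 -0.2636  0.0692] 0.0011 [('scene', array([223.5, 274.3]), 0.58), ('side', array([349.1, 343.1]), 0.7)]
basket [('scene', array([366.2, 280.4]), 0.91)]
bottle_tall [0.5919 0.089  0.0133] 0.0001 [('scene', array([365. , 280.9]), 0.83), ('side', array([310. , 256.3]), 0.6)]
bottle_front
[... 268 characters left out ...]
0034] 0.0002 [('scene', array([200.9, 268.5]), 0.96), ('side', array([318.8, 397. ]), 0.82)]
canister_blue [0.5773 0.207  0.0097] 0.0059 [('scene', array([406.3, 267.8]), 0.62), ('side', array([290.2, 235. ]), 0.56)]
canister_pink [ 0.5882 -0.0213  0.0176] 0.0013 [('scene', array([323.4, 287.2]), 0.86), ('side', array([325.3, 281.1]), 0.69)]
lid_blue [0.466  0.4487 0.0037] 0.0024 [('scene', array([467.3, 227.9]), 0.57), ('side', array([227.6, 199.3]), 0.93)]
spoon [ 0.7268 -0.1922 -0.0082] 0.0046 [('scene', array([269.3, 351.2]), 0.76), ('side', array([404.2, 317.1]), 0.76)]
bowls [ 0.5848 -0.5062  0.0003] 0.0022 [('scene', array([128.2, 328.1]), 0.91), ('side', array([423.2, 438.9]), 0.84)]
```

```bash
cat >> h.py <<'E'
def down(yaw): # tool x pointing at angle yaw in world, z down
    x=np.array([np.cos(yaw),np.sin(yaw),0]);z=np.array([0,0,-1.]);y=np.cross(z,x)
    return R.from_matrix(np.stack([x,y,z],1)).as_rotvec()
def save(f,n): cv2.imwrite(f"pics/{n}.png",f["img"][:,:,::-1])
E
python3 - <<'E'
from h import *
np.set_printoptions(precision=4,suppress=True)
for p,y in [((0.57,0.21,0.42),1.7),((0.53,-0.266,0.42),1.7),((0.57,0.21,0.17),1.7)]:
    print(ik(p,down(y)))
movep([0.56,0.20,0.33],down(np.pi/2)); 
f=frame("wrist"); save(f,"b_can")
for nm in ["canister_blue_rim"]:
    d=tip_of("wrist",nm); print(nm,[(x["centre"],x["score"]) for x in d]); 
    if d: print(onz(f,d[0]["centre"],0.114))
print(get_state()["clock"])
movep([0.5,-0.266,0.36],down(np.pi/2)); 
f=frame("wrist"); save(f,"b_g")
Z={"gauge":.078,"gauge_grip":.153,"gauge_red":.191,"gauge_green":.184,"cradle_top":.075,"cradle":0}
for nm in Z:
    d=tip_of("wrist",nm); print(nm,[(x["centre"],x["score"]) for x in d]); 
    if d: print(onz(f,d[0]["centre"],Z[nm]))
print(get_state()["clock"])
E
```

```text
[0.2315 0.4088 0.4022 1.5642 0.     0.1023]
[-0.5896  0.376   0.3532  1.548   0.     -0.7188]
[ 0.2315  0.4757 -0.1268  0.9683  0.      0.1023]
canister_blue_rim [([330.9, 212.8], 0.9)]
[0.5682 0.2133 0.114 ]
4.0
gauge [([310.4, 217.6], 0.68)]
[ 0.5305 -0.271   0.078 ]
gauge_grip [([313.5, 240.9], 0.68)]
[ 0.5319 -0.2676  0.153 ]
gauge_red [([322.5, 277.6], 0.76), ([555.2, 276.7], 0.52)]
[ 0.5503 -0.2604  0.191 ]
gauge_green [([303.6, 227.2], 0.76)]
[ 0.511  -0.2752  0.184 ]
cradle_top []
cradle [([315.5, 202.3], 0.84)]
[ 0.5316 -0.2657  0.    ]
6.0667
```

View pics/b_can.png

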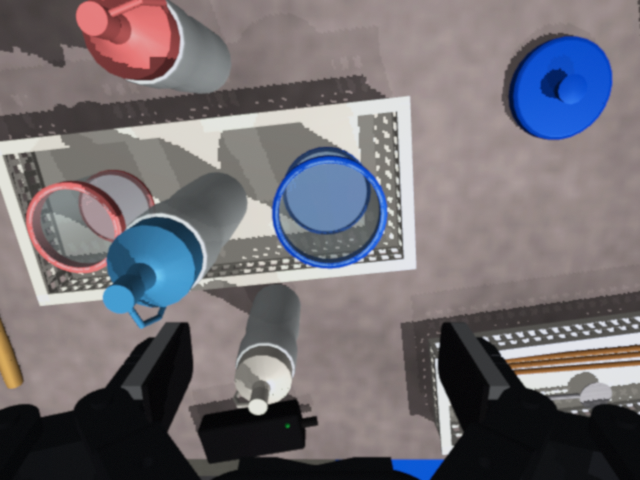

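View pics/b_g.png

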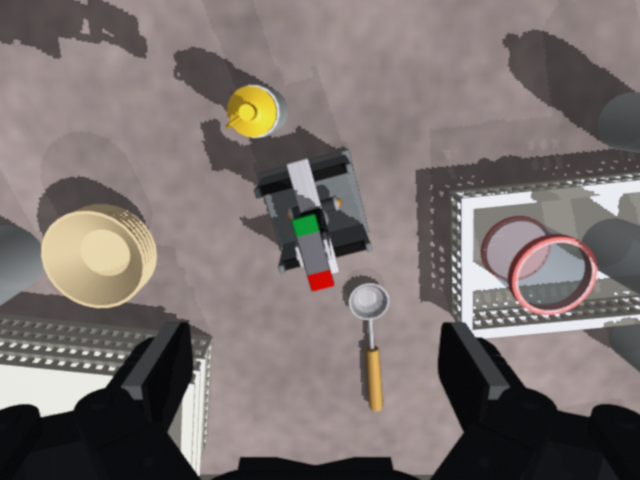

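Run:
```python
from h import *
np.set_printoptions(precision=4,suppress=True)
f=frame("wrist"); im=f["img"].astype(int); r,g,b=im[...,0],im[...,1],im[...,2]
out={}
for n,m,z in [("red",(r>150)&(g<60)&(b<60),.19),("green",(g>90)&(r<60)&(b<90),.184)]:
    m=m.astype(np.uint8); m[:, :250]=0; m[:,400:]=0
    k,l,st,c=cv2.connectedComponentsWithStats(m); i=1+np.argmax(st[1:,4]); print(n,st[i],c[i]); 
    box=cv2.minAreaRect(np.argwhere(l==i)[:,::-1].astype(np.float32)); print(box)
    out[n]=onz(f,c[i],z); print(out[n])
d=out["red"]-out["green"]; print("yaw",np.degrees(np.arctan2(d[1],d[0])))
crop=cv2.resize(f["img"][130:310,230:410],None,fx=3.3,fy=3.3,interpolation=cv2.INTER_CUBIC); cv2.imwrite("pics/c.png",crop[:,:,::-1])
```

```text
red [309 270  25  21 374] [321.1524 280.4198]
((321.2115478515625, 280.4422912597656), (16.400983810424805, 22.97891616821289), 74.74488067626953)
[ 0.5529 -0.262   0.19  ]
green [293 215  27  23 418] [305.8421 225.5239]
((305.83074951171875, 225.546142578125), (17.45345115661621, 24.11909294128418), 74.74488067626953)
[ 0.5095 -0.274   0.184 ]
yaw 15.377568062214994
```

View pics/c.png

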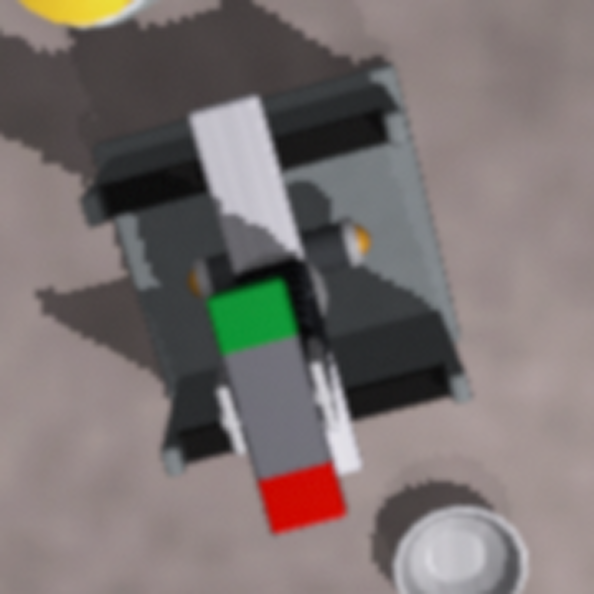

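Gauge yaw is about 15.3° (red towards +x), with its axis at about (0.531,-0.268). The bar lies across both cheeks. Next I grasp it.

Run:
```python
from h import *
np.set_printoptions(precision=4,suppress=True)
rv=down(np.radians(105.3)); g=[0.531,-0.2675]
movep([*g,0.26],rv); move_l([*g,0.134],0.12)
f=frame("wrist"); save(f,"d_pre")
print(get_state()["contact_force"])
grab(60); s=get_state(); print(s["finger_gap"],s["contact_force"],s["wrist_torque"],s["position"],s["clock"])
f=frame("wrist"); save(f,"d_post"); save(frame("side"),"d_side")
```

```text
[ 0.3002 -0.0434 -0.3044]
0.2703462578044288 [-0.6612  1.6687  2.5506] [0.1778 0.0899 0.0109] [ 0.5311 -0.2674  0.1342] 8.4583
```

View pics/d_post.png

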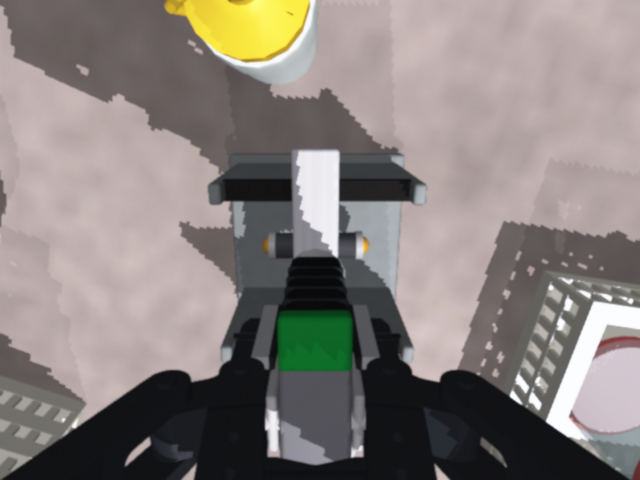

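View pics/d_side.png

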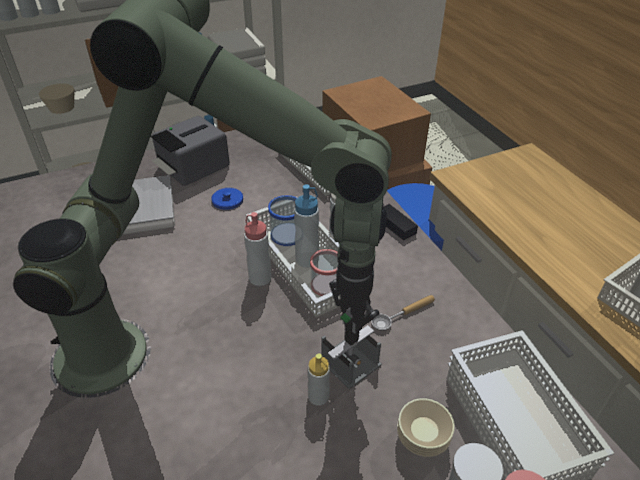

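The grasp looks good: bar centred at column 316, green end facing the camera. I'll check the gauge's x offset in the grip from the bar end (row 150), then carry it over high.

Run:
```python
from h import *
np.set_printoptions(precision=4,suppress=True)
f=frame("wrist"); u=np.array([np.cos(np.radians(15.3)),np.sin(np.radians(15.3))])
e=onz(f,[316,150],.081); s=get_state(); p=s["position"]
print("bar end",e,"origin",e[:2]+.062*u,"off along x",(e[:2]+.062*u-p[:2])@u)
rv=s["eef_rot"]
move_l([p[0],p[1],0.25],0.12)
print(get_state()["contact_force"],get_state()["finger_gap"])
move_l([p[0],p[1],0.41],0.3)
f=frame("wrist");save(f,"e_lift")
movep([0.570,0.213,0.41],rv)
s=get_state();print(s["position"],s["clock"],s["finger_gap"])
f=frame("wrist"); save(f,"e_over"); save(frame("scene"),"e_scene")
d=tip_of("wrist","canister_blue_rim"); print([(x["centre"],x["score"],onz(f,x["centre"],.114)) for x in d])
```

```text
bar end [ 0.4731 -0.2839  0.081 ] origin [ 0.5329 -0.2676] off along x 0.0017042843409313777
[-0.3861 -0.5779 -3.7512] 0.27550032624169757
[0.5704 0.2119 0.4099] 12.2167 0.2732432416454288
[([130.7, 136.1], 0.49, array([0.5701, 0.0196, 0.114 ]))]
```

View pics/e_over.png

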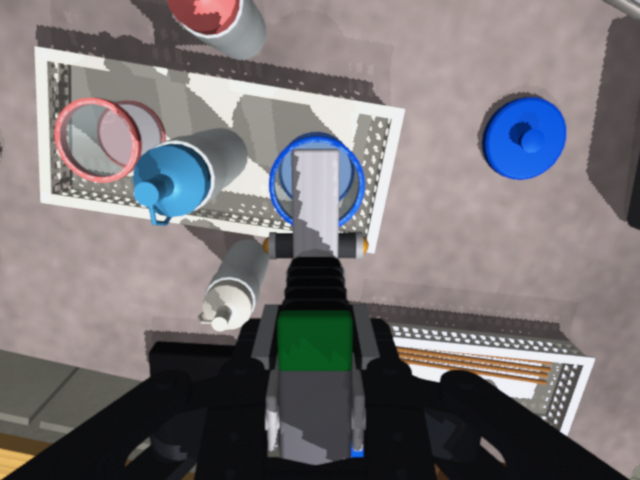

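View pics/e_scene.png

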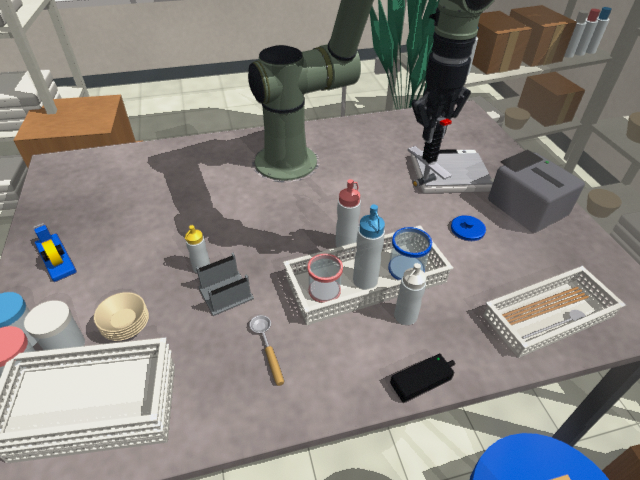

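Run:
```python
from h import *
np.set_printoptions(precision=4,suppress=True)
move_l([0.5685,0.2125,0.25],0.15)
s=get_state();print(s["position"],s["clock"])
for n in ["wrist","scene","side"]:
    f=frame(n); im=f["img"][:,:,::-1].copy()
    d=tip_of(n,"canister_blue_rim"); print(n,[(x["centre"],x["score"],onz(f,x["centre"],.114)) for x in d][:1])
    for r in (.05,.044):
      for a in np.linspace(0,2*np.pi,60,endpoint=False):
        c=proj(f,[.570+r*np.cos(a),.213+r*np.sin(a),.114]); cv2.circle(im,tuple(np.round(c).astype(int)),0,(0,255,255),-1)
    if n!="wrist":
        c=proj(f,[.57,.213,.114]).astype(int); im=cv2.resize(im[c[1]-100:c[1]+60,c[0]-80:c[0]+80],None,fx=3.5,fy=3.5,interpolation=cv2.INTER_CUBIC)
    cv2.imwrite(f"pics/f_{n}.png",im)
```

```text
[0.5692 0.2126 0.2511] 13.5833
wrist []
scene [([410.8, 241.1], 0.88, array([0.5746, 0.2084, 0.114 ]))]
side [([285.4, 203.7], 0.92, array([0.5742, 0.2173, 0.114 ]))]
```

View pics/f_wrist.png

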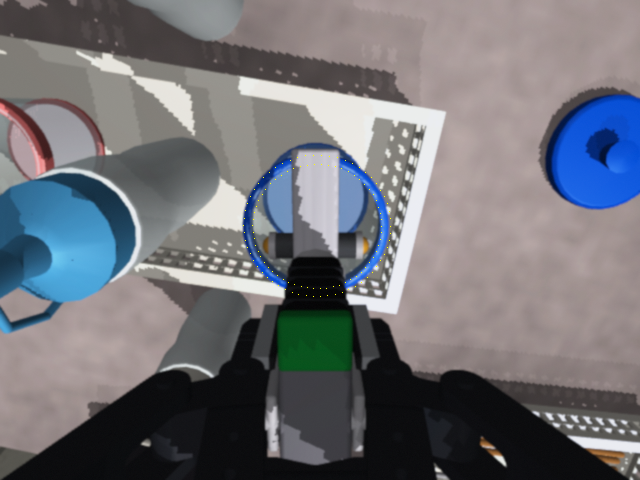

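View pics/f_scene.png

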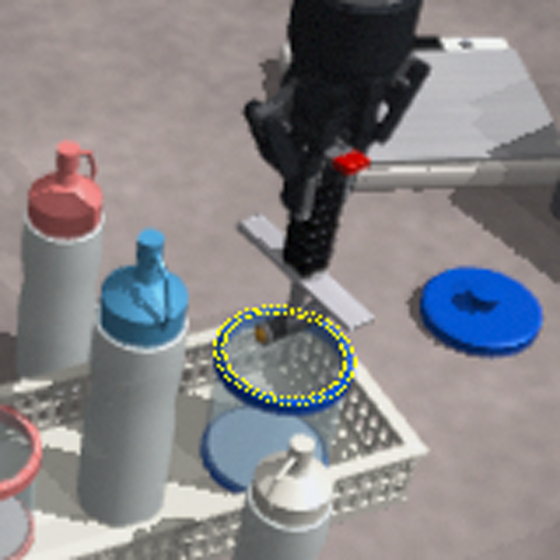

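View pics/f_side.png

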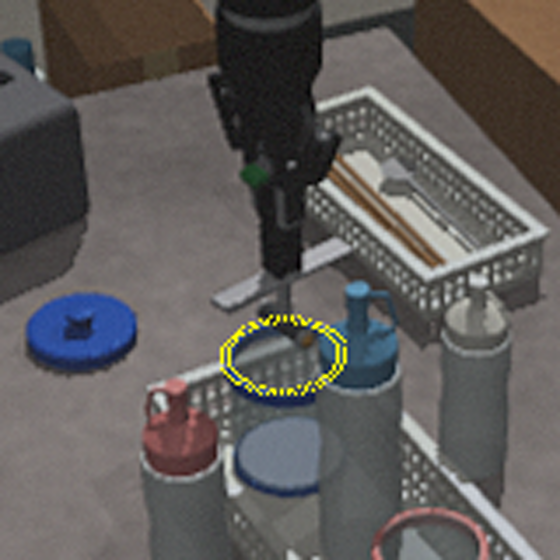

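The wrist overlay puts the rim circle on the blue ring, concentric with the stem. The scene and side overlays agree to about 2–3 mm. Lowering now.

Run:
```python
from h import *
np.set_printoptions(precision=4,suppress=True)
print(move_l([0.5688,0.2126,0.185],0.08,until_force=8), get_state()["position"])
print(move_l([0.5688,0.2126,0.166],0.02,until_force=5))
s=get_state();print(s["position"],s["contact_force"],s["clock"])
for n in ["wrist","scene","side"]: save(frame(n),"g_"+n)
```

```text
False [0.5693 0.2127 0.1856]
True
[0.5688 0.2126 0.1732] [ 0.6701 -0.07    5.41  ] 15.4833
```

View pics/g_wrist.png

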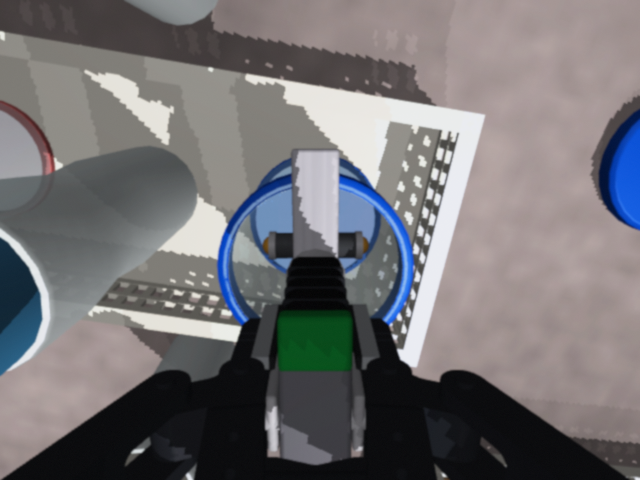

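View pics/g_side.png

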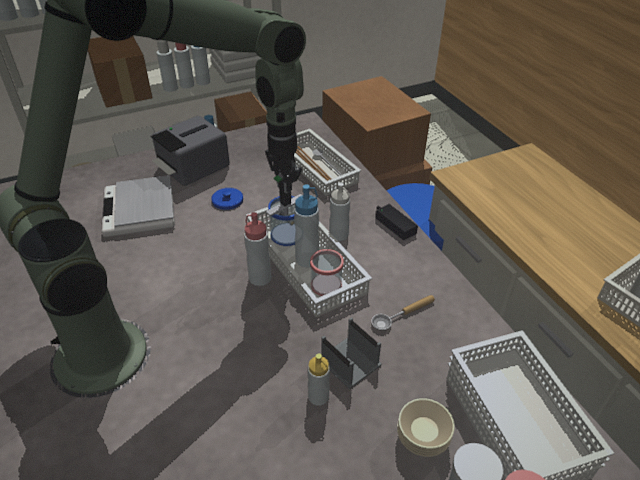

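The gauge is seated on the rim: contact at TCP z 0.1732 against 0.173 expected, and the rim (columns 218–414) is centred on the bar at 316. Next I release and press red.

Run:
```python
from h import *
np.set_printoptions(precision=4,suppress=True)
p=get_state()["position"]
let_go(); sleep(0.2)
save(frame("wrist"),"h_rel")
move_l([p[0],p[1],0.29],0.15)
grab(20)
f=frame("wrist");save(f,"h_up")
for n in ["gauge_red","gauge_green"]:
    d=tip_of("wrist",n); print(n,[(x["centre"],x["score"],onz(f,x["centre"],.23)) for x in d][:2])
print(get_state()["position"],get_state()["clock"],get_state()["finger_gap"])
```

```text
gauge_red [([315.8, 307.6], 0.59, array([0.5895, 0.2175, 0.23  ]))]
gauge_green [([316.0, 226.3], 0.96, array([0.5468, 0.206 , 0.23  ]))]
[0.5687 0.2126 0.29  ] 18.3667 -0.0019701145881781306
```

View pics/h_up.png

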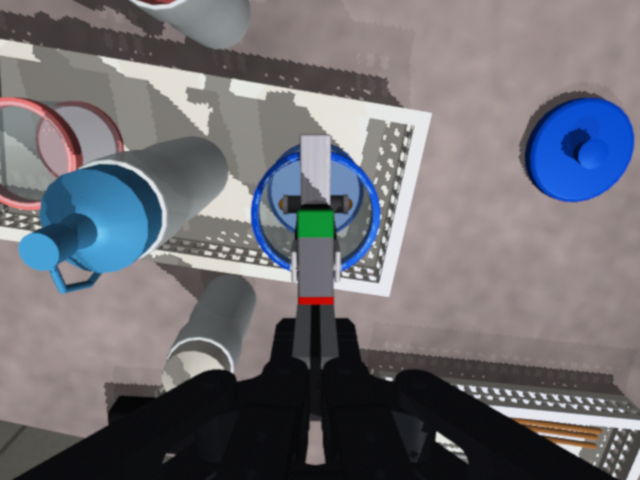

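Run:
```python
from h import *
np.set_printoptions(precision=4,suppress=True)
u=np.array([np.cos(np.radians(15.3)),np.sin(np.radians(15.3))]); o=np.array([0.5700,0.2128])
x=o+.0225*u
move_l([*x,0.245],0.12)
print(move_l([*x,0.236],0.03,until_force=18),get_state()["position"])
print(move_l([*x,0.218],0.015,until_force=16))
s=get_state();print(s["position"],s["contact_force"],s["clock"])
sleep(0.3); f=frame("wrist");save(f,"i_press")
move_l([*x,0.26],0.1); move_l([*o,0.29],0.1)
save(frame("wrist"),"i_up"); print(get_state()["clock"])
```

```text
False [0.5916 0.2187 0.2361]
True
[0.5937 0.2194 0.2221] [-1.6844  0.8042  5.5016] 20.4583
21.925
```

View pics/i_press.png

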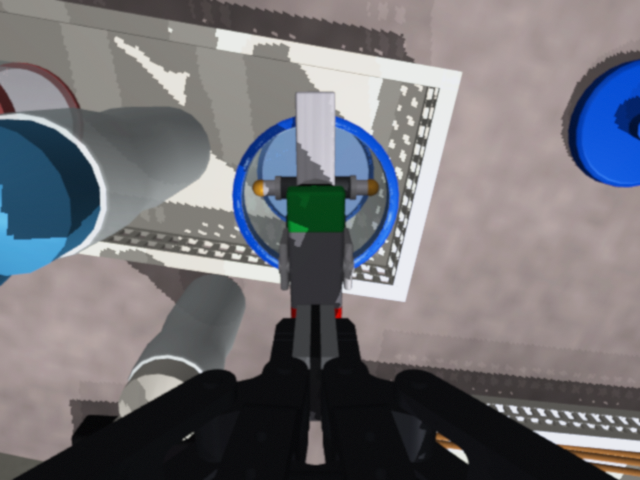

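View pics/i_up.png

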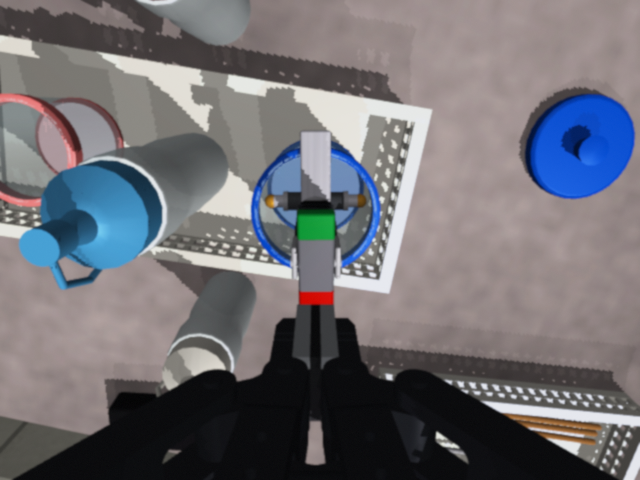

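Run:
```python
from h import *
for n,k in [("wrist",0)]:
    f=frame(n); im=f["img"]
    cv2.imwrite("pics/j.png",cv2.resize(im[120:300,240:400],None,fx=3.3,fy=3.3,interpolation=cv2.INTER_CUBIC)[:,:,::-1])
a=cv2.imread("pics/h_up.png"); cv2.imwrite("pics/j0.png",cv2.resize(a[120:300,240:400],None,fx=3.3,fy=3.3,interpolation=cv2.INTER_CUBIC))
for n in ["scene","side"]:
    f=frame(n); c=proj(f,[.57,.213,.114]).astype(int); im=f["img"][c[1]-70:c[1]+60,c[0]-70:c[0]+70,::-1]; cv2.imwrite(f"pics/j_{n}.png",cv2.resize(im,None,fx=4,fy=4,interpolation=cv2.INTER_CUBIC))
```

```text
(no output)
```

View pics/j.png

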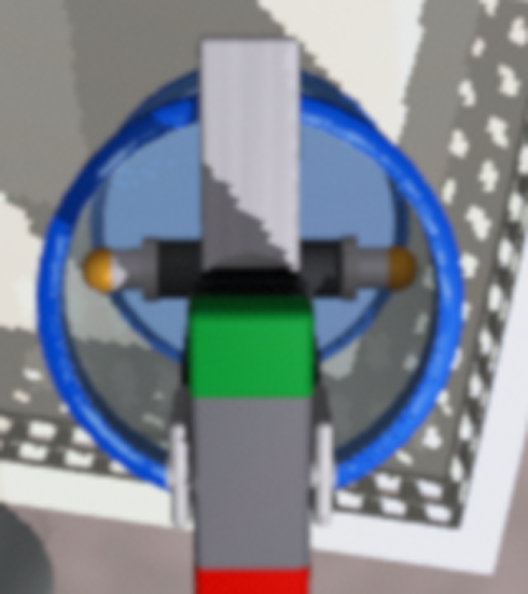

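View pics/j0.png

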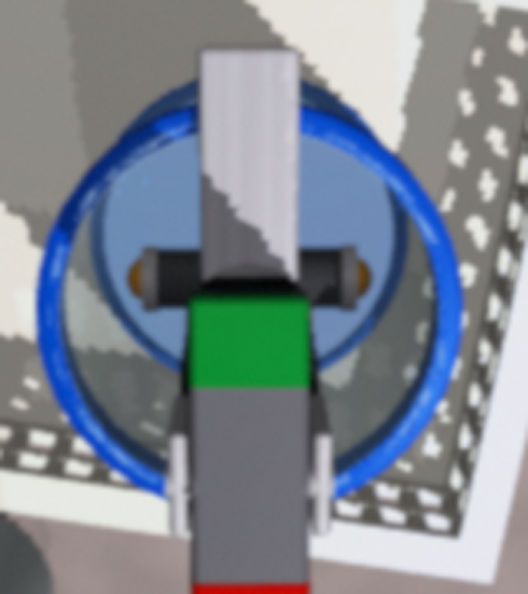

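View pics/j_scene.png

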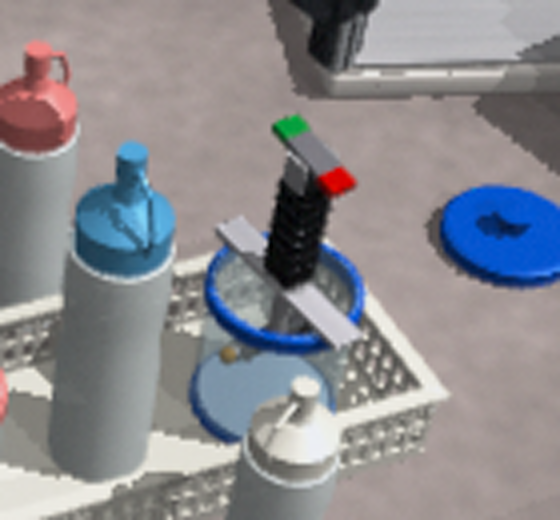

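View pics/j_side.png

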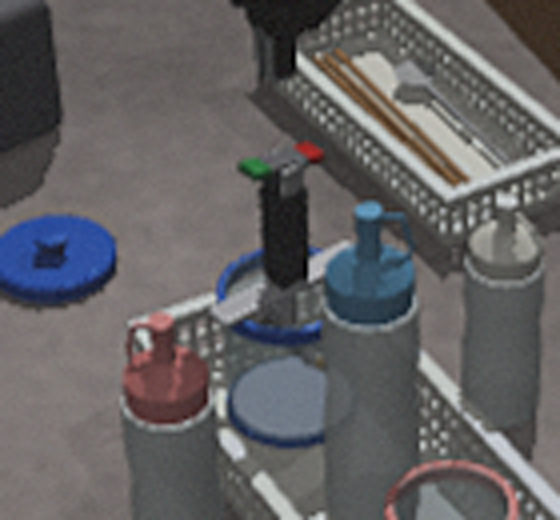

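Plungers are out: 333 vs 243 px across gives 87.7 mm, about 0.0119 per side. The rocker is tilted red-down. Next I press green.

Run:
```python
from h import *
np.set_printoptions(precision=4,suppress=True)
u=np.array([np.cos(np.radians(15.3)),np.sin(np.radians(15.3))]); o=np.array([0.5700,0.2128])
x=o-.0235*u
move_l([*x,0.25],0.12)
print(move_l([*x,0.238],0.03,until_force=18),get_state()["position"])
print(move_l([*x,0.216],0.015,until_force=18))
s=get_state();print(s["position"],s["contact_force"],s["clock"])
sleep(0.2)
move_l([*x,0.26],0.1); move_l([0.5688,0.2126,0.29],0.1)
f=frame("wrist");save(f,"k_up"); im=f["img"]
cv2.imwrite("pics/k.png",cv2.resize(im[120:300,240:400],None,fx=3.3,fy=3.3,interpolation=cv2.INTER_CUBIC)[:,:,::-1])
for n in ["scene","side"]:
    f=frame(n); c=proj(f,[.57,.213,.114]).astype(int); im=f["img"][c[1]-70:c[1]+60,c[0]-70:c[0]+70,::-1]; cv2.imwrite(f"pics/k_{n}.png",cv2.resize(im,None,fx=4,fy=4,interpolation=cv2.INTER_CUBIC))
print(get_state()["clock"])
```

```text
False [0.5473 0.2066 0.2379]
True
[0.5463 0.2064 0.2218] [-3.6376 -1.0788  5.9436] 24.2583
25.675
```

View pics/k.png

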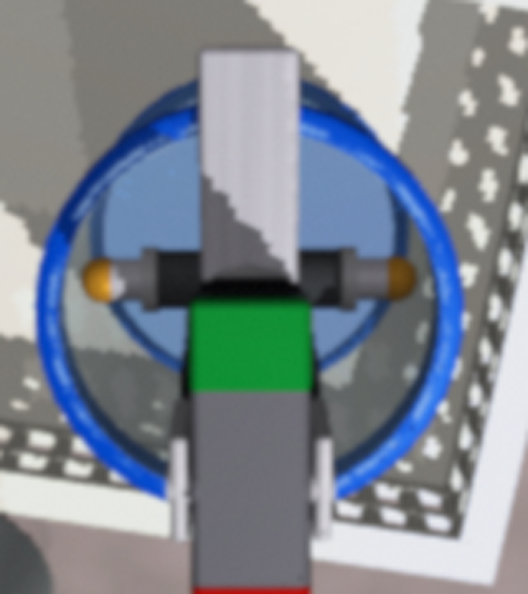

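View pics/k_scene.png

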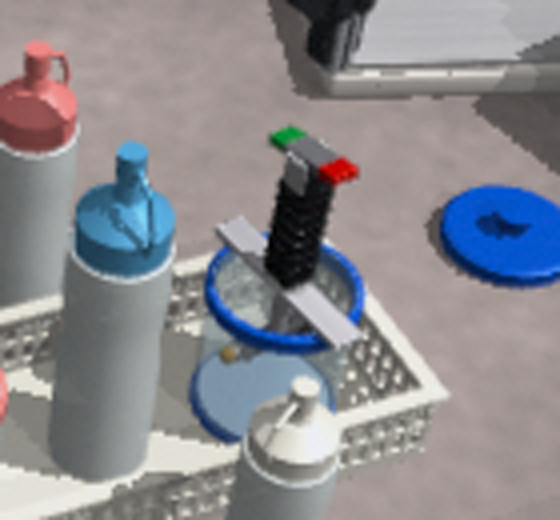

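View pics/k_side.png

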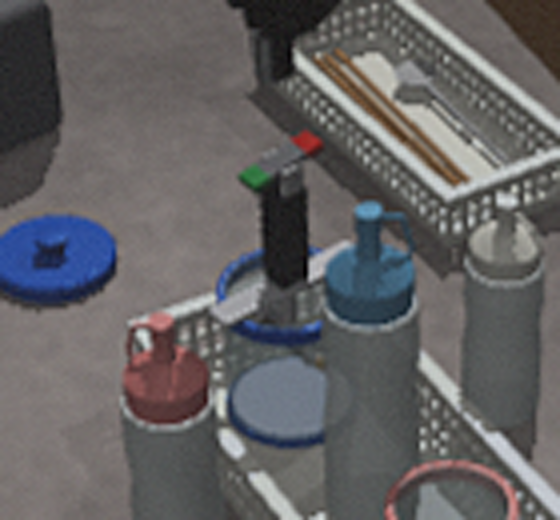

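Run:
```python
from h import *
for n in ["h_up","i_up","k_up"]:
    im=cv2.imread(f"pics/{n}.png").astype(int); b,g,r=im[...,0],im[...,1],im[...,2]
    for c,m in [("red",(r>150)&(g<60)&(b<60)),("green",(g>90)&(r<60)&(b<90))]:
        m=m.astype(np.uint8); m[:,:280]=0;m[:,350:]=0;m[:180]=0
        k,l,st,ce=cv2.connectedComponentsWithStats(m); i=1+np.argmax(st[1:,4]); print(n,c,st[i],ce[i].round(2))
```

```text
h_up red [299 297  34   7 235] [315.71 300.01]
h_up green [298 211  36  27 936] [315.46 223.56]
i_up red [300 292  33  12 396] [316.  297.5]
i_up green [297 214  39  26 948] [315.78 226.24]
k_up red [299 299  35   5 173] [316.2 301. ]
k_up green [298 212  37  27 943] [315.6  224.55]
```

Rocker is back to the start geometry (red–green spacing 87 px; start 86, free 78). Regrasp and lift straight out.

Run:
```python
from h import *
np.set_printoptions(precision=4,suppress=True)
let_go(); move_l([0.5688,0.2126,0.173],0.12)
grab(60); s=get_state(); print(s["finger_gap"],s["contact_force"],s["position"])
move_l([0.5688,0.2126,0.19],0.04); print(get_state()["contact_force"])
move_l([0.5688,0.2126,0.26],0.06); s=get_state();print(s["contact_force"],s["finger_gap"],s["clock"])
for n in ["wrist","scene"]: save(frame(n),"l_"+n)
d=tip_of("scene","canister_blue_rim"); print(d[0])
```

```text
0.2769268661173449 [0.4346 0.6532 2.0952] [0.5689 0.2127 0.1733]
[ 0.2341 -0.2132 -1.6076]
[ 0.3679  0.5033 -3.4813] 0.27320598370961724 30.0667
{'centre': [411.6, 241.2], 'score': 0.94}
```

View pics/l_wrist.png

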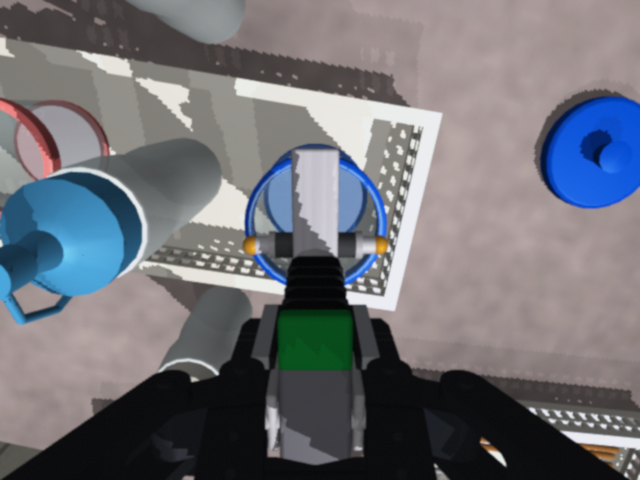

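View pics/l_scene.png

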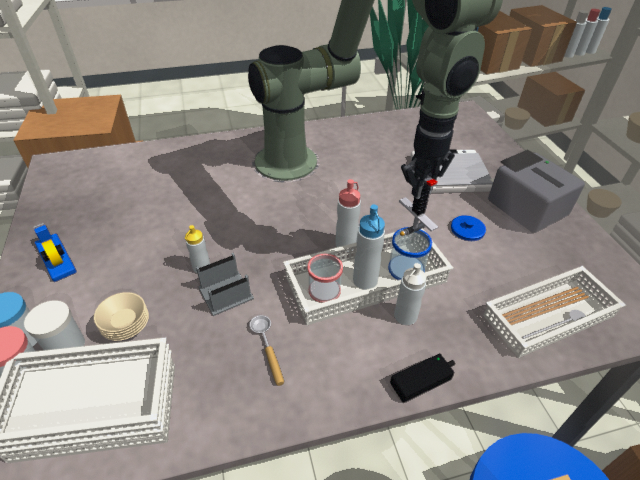

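The gauge is out, bar at the same row (150) in the grip, plungers still out, canister in place. Back to the cradle.

Run:
```python
from h import *
np.set_printoptions(precision=4,suppress=True)
rv=down(np.radians(105.3)); g=[0.5311,-0.2674]
move_l([0.5688,0.2126,0.41],0.25)
movep([*g,0.41],rv); sleep(0.2)
move_l([*g,0.22],0.2)
save(frame("wrist"),"m_pre")
print(move_l([*g,0.16],0.06,until_force=10),get_state()["position"])
print(move_l([*g,0.128],0.02,until_force=5))
s=get_state();print(s["position"],s["contact_force"],s["clock"])
save(frame("wrist"),"m_seat")
```

```text
False [ 0.5314 -0.2676  0.1605]
True
[ 0.531  -0.2674  0.1343] [-0.2993  0.6275  4.9257] 36.3917
```

View pics/m_seat.png

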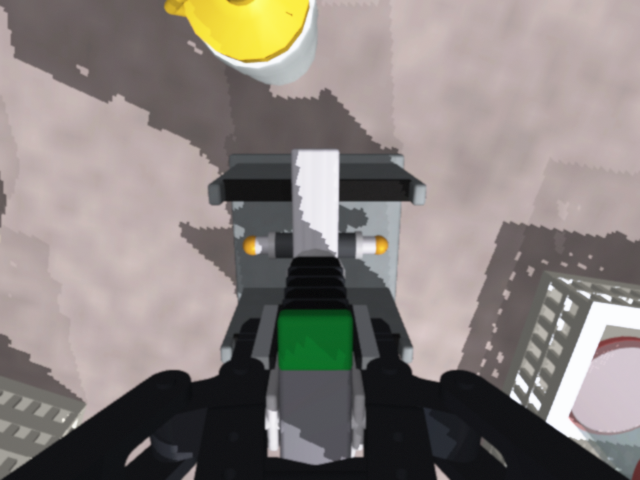

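Seated exactly as at the start (z 0.1343), bar across both cheeks, plungers out. I'll release and retreat.

Run:
```python
from h import *
np.set_printoptions(precision=4,suppress=True)
g=[0.5311,-0.2674]
let_go(); sleep(0.3); move_l([*g,0.28],0.12); move_l([0.5,-0.266,0.36],0.15)
f=frame("wrist"); save(f,"n_w"); im=f["img"]
cv2.imwrite("pics/n_c.png",cv2.resize(im[130:310,230:410],None,fx=3.3,fy=3.3,interpolation=cv2.INTER_CUBIC)[:,:,::-1])
save(frame("scene"),"n_scene")
for n in ["canister_blue_rim","canister_pink_rim","bottle_tall","bottle_small","spoon"]: 
    d=tip_of("scene",n); print(n,d[0]["centre"] if d else None)
print(get_state()["clock"],get_state()["contact_force"])
```

```text
canister_blue_rim [409.3, 242.0]
canister_pink_rim [325.3, 263.2]
bottle_tall [363.4, 278.8]
bottle_small [199.1, 267.8]
spoon [268.8, 349.0]
39.8167 [-0.0544  0.3068 -1.2121]
```

View pics/n_c.png

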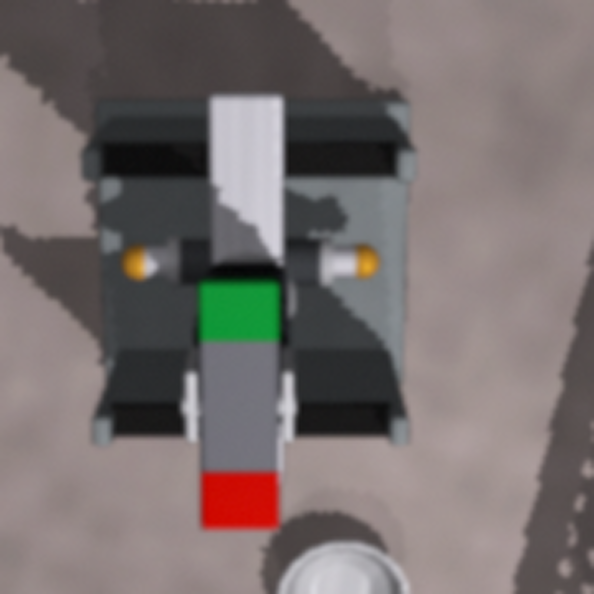

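View pics/n_scene.png

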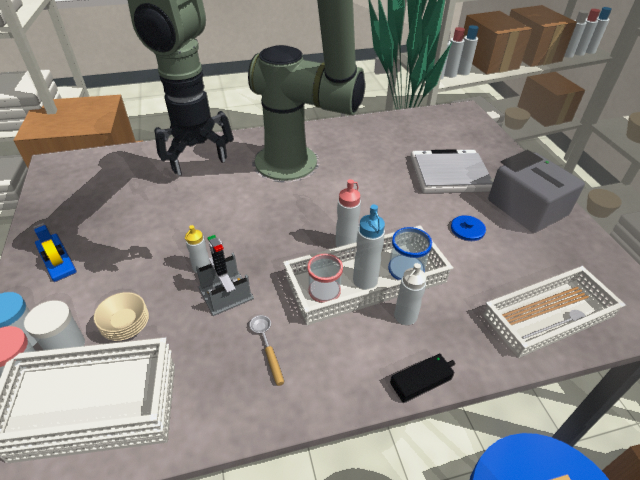

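```bash
python3 -c "
from cell import *
print(sign_off())"
```

```text
the job is handed in; nothing more can be done
None
```

The blue-rimmed canister was measured and the gauge is back in its cradle, locked at that width. I handed the job in at about 40 s of the 64 s allowed; no verdict was reported.

- **Measuring:** I lowered the gauge until its bar rested on the rim, at the expected height to within 1 mm. Pressing red sprang the plungers out to about 87.7 mm tip to tip in the picture, or roughly 11.9 mm each side. Pressing green then brought the rocker back to its starting angle in the images.
- **Returning:** I lifted the gauge straight out and lowered it into the cradle at the same height it started from. In the last wrist picture the bar lies across both cheeks with the plungers still out. The gripper is well clear of everything.
- **Canister and bystanders:** the blue canister and the four other things I rechecked in the scene camera (pink canister, tall and small bottles, spoon) sat within about 3 px of where they started. That is within the networks' own scatter. The rest I judged by eye in the last scene picture, where nothing looked moved.
- **Disagreements:** the cameras differed by 2–5 mm on the rim position, and I trusted the wrist view. A coarser reading of the plunger width after lifting gave about 86.9 mm, or 11.5 mm each side, still inside the tolerance. I did not measure the width again after hanging the gauge up.

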